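# Roll the beech roller into line with the pins

## Task

Get the bending roller ready for the next strip: with fingertips on top of the beech roller, roll it along the steel plate until it lies between the two upright steel pins, its axis in line with them, and leave it there at rest. Only push on its top, never on its side; do not grip or lift it, do not let it run away, and leave everything else where it stands.

Things in the scene. Friction and masses are not known exactly. Their poses are not given: they have to be found in the camera images.
- plate: Fixed dark steel bench plate, 280 mm (its x) by 560 mm (its y) by 20 mm thick, lying on the bench; origin at the centre of its underside, so its top is 20 mm above the origin. The roller rolls along the plate's y axis.
- roller: The beech roller: a loose solid wooden cylinder, 90 mm diameter, 150 mm long, 0.4 to 0.85 kg, with a small flat steel disc in each end, lying on the plate. Origin at its very middle, on its axis, 45 mm above the plate (its crown is 90 mm above the plate, 110 mm above the bench). Its x axis runs along the cylinder; y and z turn with it as it rolls. It rolls freely, with little resistance, and rolls on if it is let go while moving; a fingertip resting on it holds it still.
- pins: The pair of fixed steel pins on the plate: two upright pins of 18 mm diameter, reaching 65 mm above the plate, each in a 34 mm square, 12 mm high foot, 220 mm apart, one at each long side of the plate. Origin on the plate's top half-way between the pins; x runs from one pin to the other (pins at x = +110 and -110 mm), y along the plate. The roller passes between them with about 18 mm to spare at each end. They stand to the left or the right of the roller, 100 to 180 mm away.
- cup: Bystander: brass cup, 64 mm across, 60 mm high, standing on the plate near its +y end; origin at its underside.
- tin: Bystander: closed aluminium can, 56 mm across, 70 mm high, standing on the plate near its -y end; origin at its underside.
- dolly: Bystander: small turned steel dolly, 28 mm across, 55 mm high, standing on the plate's far long edge near the middle; origin at its underside.
- hammer: Bystander: hammer about 250 mm long lying on the bench, under 45 mm high, left and nearer the robot than the plate.
- block: Bystander: dark wooden block 90 x 60 x 45 mm on the bench, right and nearer the robot than the plate; origin at its underside.
- bar: Bystander: square steel bar 220 x 14 x 14 mm lying on the bench beyond the plate; origin at its underside.
- dish: Bystander: copper dish, 90 mm across, 30 mm high, on the bench to the right of the plate; origin at its underside.
There are look-alikes about, which are no part of the job. Of the things shaped like the roller, the beech one is meant.

How it is judged:
By the outcome, as a careful person would: the job done as asked, in the order asked, and still so for the second after the job is handed in, with the robot touching nothing.
It also fails if it takes over 64 s, if anything falls off the work surface, if the arm or the gripper's body presses on something with over 40 N, if the wrist force passes 120 N, or if a joint passes its speed limit or range.

## Robot

A 7-joint arm with a two-finger parallel gripper is mounted at the origin on the work surface. World frame = base frame: x ahead of the robot, y to its left, z up, the work surface at z = 0. Lengths are in m, angles in rad, forces in N, time in s.
With the tool pointing down it reaches from about 0.425 to 0.825 m from the base axis. Payload 3.6 kg.
Tool frame: the origin (TCP) lies midway between the tips of the shut fingers; the grasp point (between the pads) lies 19 mm behind it; z points along the fingers, y is the direction in which the jaws open and shut (so a half turn about z gives the same grasp; the last joint's range is limited). The gripper opens to 93 mm and grips with 3 to 60 N. Pads are 15 mm wide; open, the fingers measure 128 mm over their backs; the gripper's body (75 mm by 188 mm) begins 65 mm behind the grasp point.
Start: joints at [-1.179, 0.615, -0.013, 1.423, 0.008, 1.103, -0.04], TCP at [0.264, 0.594, 0.219] pointing down, gripper open.
Joint ranges: [-3.12, 3.12], [-0.3, 2.06], [-1.34, 1.32], [0.26, 2.42], [-1.36, 4.5], [0.01, 1.98], [-2.84, 2.84]. Speed limits (rad/s): [2.79, 2.79, 3.14, 3.14, 3.14, 3.14, 3.14].

## Interface

Orientations are given as [roll, pitch, yaw] about the fixed x, y, z axes, in that order (R = Rz(yaw) Ry(pitch) Rx(roll)).
In Python, from station import * gives the robot as it stands. The module is installed in compiled form; this text tells all that it offers.
- The arm moves only by the shell command python3 -m pendant 'ROWS' [OPENING] [FORCE]. ROWS is JSON, a list of rows, each a list of 4 numbers: the shift along the tool's x, y, z normalised to -1 to 1, where 1 is 150 mm, then the turn about the tool's z normalised to -1 to 1, where 1 is 45 degrees. In form: [[tx, ty, tz, spin], ...]. A call has 1 to 5 rows; each row is the pose to reach, as a shift and turn from the pose commanded when the call began, along the tool's axes at that moment; what a row does not reach only later rows make up. A row lasts 1/8 s, in which the tool goes at most 62.5 mm and 10.7 degrees, less where a joint would pass 70% of its speed; a pose out of reach is approached as far as the arm can. A call with a number of a shift or a turn outside -1 to 1 is refused whole. A call with a gripper value outside its range is refused whole. OPENING is the opening, from -1 (shut) to 1 (fully open), set as the call begins (- or left out, the last holds). The fingers move at their own pace and stop on an object; FORCE is the grip in N (left out, the last holds). Time passes only in rows, so rows that repeat a pose let the fingers close. It gives the time, the measured TCP pose, the force and the opening at its end, in the units of the state.
- get_obs(): the state, without advancing time (a new reading comes with each control period).
- camera(name): name is "scene" or "top"; returns a dict with "pixels" (420x560x3 uint8, blue, green, red), "fovy" (degrees; the focal length in pixels is half the picture's height over the tangent of half this angle, whatever the lens; pixels are square), "cx", "cy" (the principal point, pixels), "eye" and "attitude" of the camera in the world. Camera axes: x right, y down, z forward; pixel columns grow to the right and rows downward; lengths in m; the calibration is good to about 2 mm. A picture is of the moment at which its call begins. There is no depth.
- hand_in(): hands the job in, once; it reports no verdict.
The state is a dict: "t": time; "qpos": joint angles; "qvel": joint speeds; "joint_torque": joint torques, N m; "position": TCP position; "tool_rot": TCP orientation; "wrist_force": force on the tool from outside, world axes, zero at the start; "wrist_torque": the same for the moment, N m; "gripper_width": finger opening in m.
Only numpy, scipy, OpenCV 4.12 (cv2) and the standard library are available. Lean on these libraries where they do the work, as an engineer would, in place of code of your own. Each camera call takes 0.05 s, during which the arm holds its last target.

## Working session

There is one attempt and no reset: what is moved stays moved. The work goes in short steps, Python scripts to look and compute and a shell command to move; the robot and the scene stay as the last step left them, time stands still between calls to the robot, and variables do not carry over. Pictures are saved under pics/ and viewed, and the job is handed in when it is done.

```bash
mkdir -p pics; ls; python3 - <<'E'
from station import *
import cv2
o=get_obs();print({k:o[k] for k in o})
for n in("scene","top"):
    c=camera(n);cv2.imwrite(f"pics/{n}0.png",c["pixels"]);print(n,c["fovy"],c["cx"],c["cy"],c["eye"],c["attitude"],[k for k in c])
E
```

```text
pics
{'t': 0.0, 'qpos': array([-1.17850942,  0.61594261, -0.01262356,  1.42488205,  0.00814031,
        1.10339533, -0.04039029]), 'qvel': array([-0.00198342, -0.00025831,  0.0004876 ,  0.00023963,  0.00037614,
       -0.00251213,  0.00147466]), 'joint_torque': array([ 1.40508908e-05, -4.58939266e+01,  2.09329412e-01, -1.65740758e+01,
       -6.10291469e-02,  2.06030637e-02,  2.43269351e-04]), 'position': array([0.26400236, 0.59310982, 0.21747157]), 'tool_rot': array([-3.13901708e+00,  6.89130661e-05,  2.72290602e+00]), 'wrist_force': array([ 0.19951802, -0.27761855,  0.09575108]), 'wrist_torque': array([ 0.00227995,  0.05213011, -0.05893827]), 'gripper_width': 0.09332429039411821}
scene 54.21778057794677 278.0956285857479 209.29193851844516 [1.307111   0.3978511  0.62084295] [-2.14064943  0.01068882  2.04506052] ['pixels', 'fovy', 'cx', 'cy', 'eye', 'attitude']
top 52.10373990418295 284.8952280682292 202.97659920890857 [ 0.28632074 -0.02090049  1.23229968] [-2.93440635e+00  9.43266388e-05 -1.60996128e+00] ['pixels', 'fovy', 'cx', 'cy', 'eye', 'attitude']
```

View pics/scene0.png

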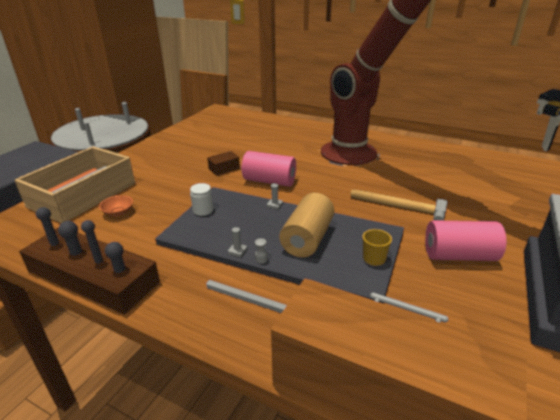

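View pics/top0.png

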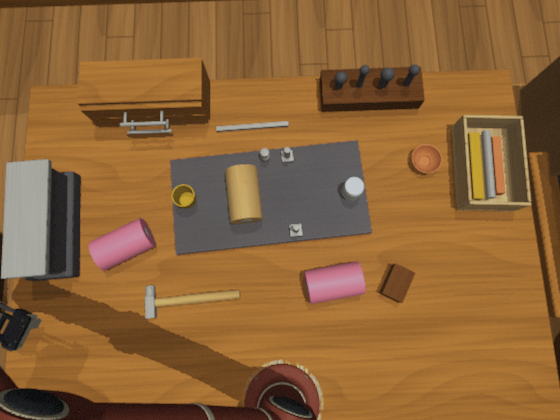

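The top view shows the beech roller at about (243,193), between the pin feet at (288,155) and (296,230) and the cup at (184,196). The other things shaped like it are the two pink cylinders, at (121,245) and (334,282) in the top view and lying on the bench. Only the tan one on the plate is beech. I'll enlarge it to confirm and measure.

```bash
cat > h.py <<'E'
import numpy as np, cv2
from scipy.spatial.transform import Rotation as Ro
def cal(c):
    f=210/np.tan(np.radians(c["fovy"])/2); return f,c["cx"],c["cy"],np.array(c["eye"]),Ro.from_euler('xyz',c["attitude"]).as_matrix()
def ray(c,u,v):
    f,cx,cy,e,R=cal(c); d=R@np.array([(u-cx)/f,(v-cy)/f,1]); return e,d/np.linalg.norm(d)
def onz(c,u,v,z):
    e,d=ray(c,u,v); return e+d*(z-e[2])/d[2]
def proj(c,P):
    f,cx,cy,e,R=cal(c); p=R.T@(np.array(P)-e); return np.array([cx+f*p[0]/p[2],cy+f*p[1]/p[2]])
def tri(c1,p1,c2,p2):
    e1,d1=ray(c1,*p1);e2,d2=ray(c2,*p2)
    A=np.stack([d1,-d2],1);s=np.linalg.lstsq(A,e2-e1,rcond=None)[0]
    a=e1+s[0]*d1;b=e2+s[1]*d2; return (a+b)/2,np.linalg.norm(a-b)
E
python3 - <<'E'
from station import *
from h import *
import pickle
cs={n:camera(n) for n in("scene","top")};pickle.dump(cs,open("c0.pkl","wb"))
t=cs["top"]["pixels"];s=cs["scene"]["pixels"]
cv2.imwrite("pics/topz.png",cv2.resize(t[135:255,165:375],None,fx=3.8,fy=3.8,interpolation=cv2.INTER_CUBIC))
cv2.imwrite("pics/scz.png",cv2.resize(s[170:300,155:410],None,fx=3.1,fy=3.1,interpolation=cv2.INTER_CUBIC))
hsv=cv2.cvtColor(t,cv2.COLOR_BGR2HSV);print(hsv[193,243],hsv[200,350],hsv[220,220])
m=cv2.inRange(t,(0,0,0),(80,75,75));roi=np.zeros_like(m);roi[135:260,160:380]=255
m=cv2.morphologyEx(m&roi,cv2.MORPH_OPEN,np.ones((3,3)))
cn=max(cv2.findContours(m,0,2)[0],key=cv2.contourArea)
r=cv2.minAreaRect(cn);print(r)
P=np.array([onz(cs["top"],*p,0.02) for p in cv2.boxPoints(r)]);print(P.round(4), np.linalg.norm(P-np.roll(P,1,0),axis=1))
E
```

```text
[ 20 118 198] [ 9 19 93] [30  3 87]
((340.192626953125, 189.38116455078125), (4.798394203186035, 13.218217849731445), 5.19442892074585)
[[ 0.5564 -0.1829  0.02  ]
 [ 0.5955 -0.1889  0.02  ]
 [ 0.5937 -0.2027  0.02  ]
 [ 0.5546 -0.1966  0.02  ]] [0.01385404 0.0395741  0.01394398 0.03956747]
```

View pics/topz.png

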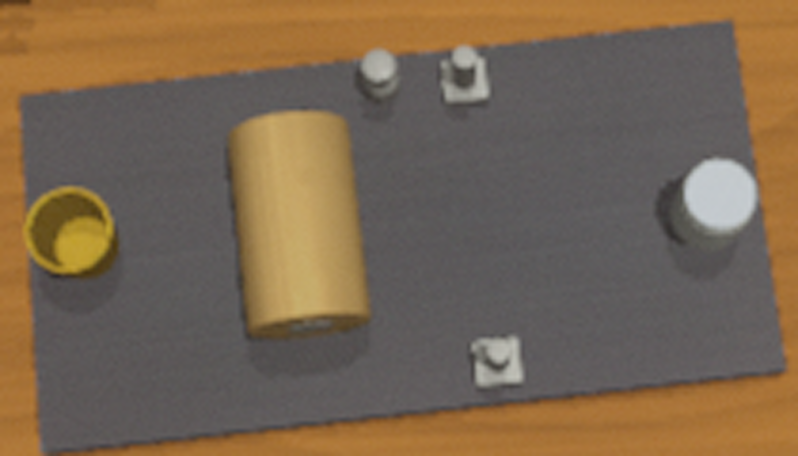

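View pics/scz.png

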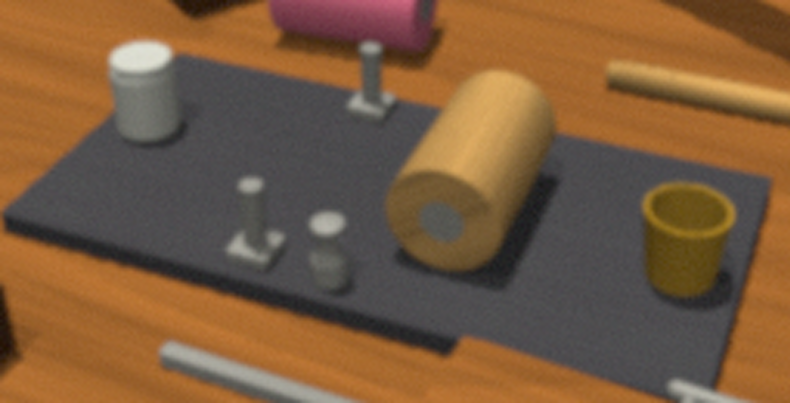

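The crops confirm it: tan wooden cylinder with a steel disc in its end, on the plate. Next I'll triangulate pins, roller and plate.

```bash
python3 - <<'E'
from h import *
import pickle
cs=pickle.load(open("c0.pkl","rb"));T,S=cs["top"],cs["scene"]
tz=lambda u,v:(165+(u+.5)/3.8-.5,135+(v+.5)/3.8-.5)
sz=lambda u,v:(155+(u+.5)/3.1-.5,170+(v+.5)/3.1-.5)
C=np.array([onz(T,*tz(*p),0.02) for p in[(20,97),(733,22),(787,370),(43,452)]])
print("plate",C.round(4).tolist(),np.linalg.norm(C-np.roll(C,1,0),axis=1).round(3),"ctr",C.mean(0).round(4))
for i,j in((1,0),(2,3)):
    d=C[j]-C[i];print("yaxis dir deg",np.degrees(np.arctan2(d[1],d[0])))
for i,j in((3,0),(2,1)):
    d=C[j]-C[i];print("xaxis deg",np.degrees(np.arctan2(d[1],d[0])))
print("sc corners",onz(S,*sz(180,55),.02),onz(S,*sz(770,180),.02),onz(S,*sz(5,217),.02))
for n,a,b in(("farpin top",(464,52),(251,185)),("nearpin top",(494,350),(371,48)),("dolly top",(379,62),(328,222))):
    print(n,*tri(T,tz(*a),S,sz(*b)))
f=[onz(T,*tz(*p),.032) for p in((466,80),(499,362))];print("feet",f,np.mean(f,0),np.linalg.norm(f[0]-f[1]))
d=f[0]-f[1];print("pin axis deg",np.degrees(np.arctan2(d[1],d[0])))
# roller mask
for n,c in cs.items():
    h=cv2.cvtColor(c["pixels"],cv2.COLOR_BGR2HSV);m=cv2.inRange(h,(14,70,60),(26,190,255))
    k=np.zeros_like(m)
    if n=="top":k[155:232,220:268]=255
    else:k[185:265,270:342]=255
    m&=k;m=cv2.morphologyEx(m,cv2.MORPH_OPEN,np.ones((3,3)))
    cn=max(cv2.findContours(m,0,2)[0],key=cv2.contourArea);hull=cv2.convexHull(cn)
    q=cv2.approxPolyDP(hull,3,True)[:,0];print(n,cv2.contourArea(cn),cv2.minAreaRect(cn),q.tolist())
    im=c["pixels"].copy();cv2.drawContours(im,[hull],-1,(0,0,255),1)
    cv2.imwrite(f"pics/m_{n}.png",cv2.resize(im[135:275,165:375],None,fx=3.7,fy=3.7,interpolation=0))
print("disc scene plane",onz(S,*sz(441,221),.065))
E
```

```text
plate [[0.683, 0.3027, 0.02], [0.7225, -0.2541, 0.02], [0.447, -0.2742, 0.02], [0.4076, 0.2813, 0.02]] [0.276 0.558 0.276 0.557] ctr [0.565  0.0139 0.02  ]
yaxis dir deg 94.05728534212659
yaxis dir deg 94.06303190162616
xaxis deg 4.437564939387597
xaxis deg 4.17044869912699
sc corners [ 0.45436632 -0.26550337  0.02      ] [0.41318251 0.28610878 0.02      ] [ 0.73002132 -0.24067365  0.02      ]
farpin top [ 0.6825768  -0.03952121  0.08453832] 0.004605298856840639
nearpin top [ 0.46114238 -0.05406235  0.08322332] 0.00020910390431184135
dolly top [0.68186111 0.02387155 0.07157953] 0.004494780922300932
feet [array([ 0.6793077 , -0.04311278,  0.032     ]), array([ 0.45976185, -0.05875324,  0.032     ])] [ 0.56953478 -0.05093301  0.032     ] 0.22010225559474683
pin axis deg 4.074869444945078
scene 3073.0 ((309.5, 221.0), (72.0, 63.0), 90.0) [[339, 185], [341, 212], [313, 253], [299, 257], [287, 252], [279, 238], [281, 188]]
top 1770.5 ((242.90243530273438, 193.12197875976562), (58.97044372558594, 32.908599853515625), 83.6598129272461) [[254, 165], [262, 218], [231, 223], [225, 170], [238, 164]]
disc scene plane [0.63635409 0.09424064 0.065     ]
```

View pics/m_top.png

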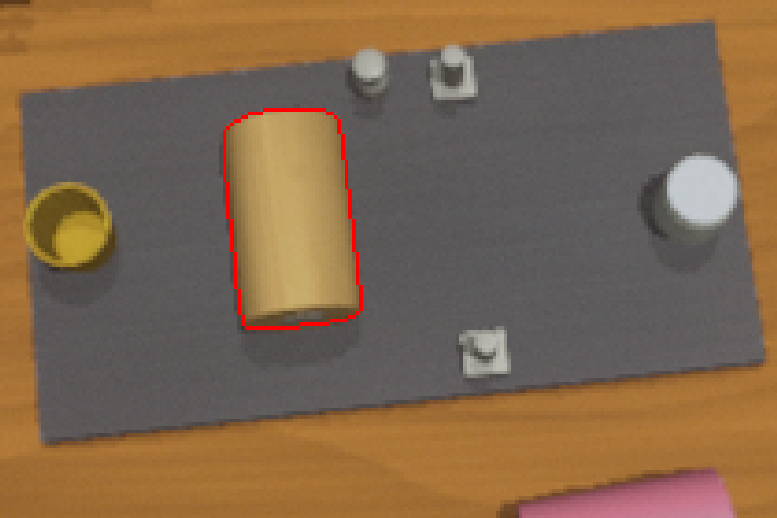

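```bash
cat > rol.py <<'E'
from h import *
def roller(c,box,hue=((14,70,60),(26,190,255))):
    x0,y0,x1,y1=box
    h=cv2.cvtColor(c["pixels"],cv2.COLOR_BGR2HSV);m=cv2.inRange(h,*hue)
    k=np.zeros_like(m);k[y0:y1,x0:x1]=255;m=cv2.morphologyEx(m&k,cv2.MORPH_OPEN,np.ones((3,3)))
    ys=np.arange(y0,y1);L=[];Rr=[]
    for y in ys:
        w=np.where(m[y])[0]
        if len(w)>25:L.append((w[0]-.5,y));Rr.append((w[-1]+.5,y))
    L=np.array(L[10:-10]);Rr=np.array(Rr[10:-10]);out=[]
    for P in(L,Rr):
        a=np.polyfit(P[:,1],P[:,0],1);res=P[:,0]-np.polyval(a,P[:,1]);P=P[abs(res)<1.2];a=np.polyfit(P[:,1],P[:,0],1)
        y=P[[0,-1],1];e,d1=ray(c,np.polyval(a,y[0]),y[0]);_,d2=ray(c,np.polyval(a,y[1]),y[1]);n=np.cross(d1,d2);n/=np.linalg.norm(n);out.append(n)
    e=cal(c)[3];ctr=ray(c,(L[:,0].mean()+Rr[:,0].mean())/2,L[:,1].mean())[1]
    n=[v*np.sign(v@ctr) for v in out]
    # axis: n.(p-e)=r for both
    ax=np.cross(*n);ax/=np.linalg.norm(ax);ax*=np.sign(ax[0])
    # with z fixed .065 : bisector plane
    b=n[0]-n[1];f=lambda x:e[1]-(b[0]*(x-e[0])+b[2]*(.065-e[2]))/b[1]
    p=np.linalg.lstsq(np.array([*n,[1,0,0]]),np.array([n[0]@e+.045,n[1]@e+.045,.565]),rcond=None)[0]
    return f,ax,p,m
E
python3 - <<'E'
from rol import *
import pickle
cs=pickle.load(open("c0.pkl","rb"));T=cs["top"]
f,ax,p,m=roller(T,(220,155,268,232))
print("y at x=.5,.565,.64:",f(.5),f(.565),f(.64),"yaw",90-0-np.degrees(np.arctan2(.1,f(.6)-f(.5))),"axis",ax,"p",p)
tz=lambda u,v:(165+(u+.5)/3.8-.5,135+(v+.5)/3.8-.5)
# ends from top: far crown edge, near disc
print("far crown end",onz(T,*tz(290,113),.11),"near disc",onz(T,*tz(309,323),.065),"near crown edge",onz(T,*tz(305,318),.11))
E
```

```text
y at x=.5,.565,.64: 0.07926967911404775 0.08533159941606885 0.09232612284147787 yaw 5.328011189602094 axis [0.99189619 0.08608095 0.09344524] p [0.565      0.08463403 0.07514767]
far crown end [0.63400949 0.08525965 0.11      ] near disc [0.48886965 0.07862881 0.065     ] near crown edge [0.4847044  0.07750654 0.11      ]
```

```bash
python3 - <<'E'
from rol import *
import pickle
cs=pickle.load(open("c0.pkl","rb"));T,S=cs["top"],cs["scene"]
for z in(0,.1,.2):print(z,onz(T,78,277,z),onz(T,50,277,z),onz(T,78,172,z))
print(tri(T,(50,163),S,(555,198)))
# move to target: above roller
from station import get_obs
o=get_obs();p=o["position"];R=Ro.from_euler('xyz',o["tool_rot"]).as_matrix();print(p,R.round(3))
for g in((.40,.42,.26),(.56,.10,.26)):
    print(g,(R.T@(np.array(g)-p)/.15).round(3))
E
```

```text
0 [0.35426463 0.56230741 0.        ] [0.35736659 0.64146243 0.        ] [0.66343207 0.58075288 0.        ]
0.1 [0.34875104 0.51498062 0.1       ] [0.35160128 0.58771228 0.1       ] [0.63282983 0.53192926 0.1       ]
0.2 [0.34323746 0.46765382 0.2       ] [0.34583598 0.53396213 0.2       ] [0.60222759 0.48310563 0.2       ]
(array([0.6052843 , 0.52437844, 0.27237335]), np.float64(0.01774785699194532))
[0.26410092 0.59340448 0.21793603] [[-0.914  0.407 -0.001]
 [ 0.407  0.914 -0.001]
 [ 0.    -0.002 -1.   ]]
(0.4, 0.42, 0.26) [-1.298 -0.688 -0.279]
(0.56, 0.1, 0.26) [-3.14  -2.204 -0.277]
```

```bash
python3 - <<'E'
import cv2
im=cv2.imread("pics/top0.png");cv2.imwrite("pics/tl.png",cv2.resize(im[140:360,0:200],None,fx=2.7,fy=2.7))
E
```

```text
(no output)
```

View pics/tl.png

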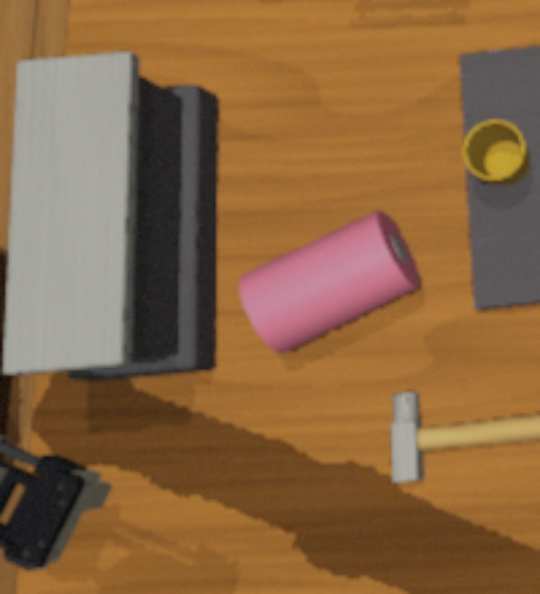

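```bash
python3 -m pendant '[[-0.23,-0.32,-0.15,0],[-0.46,-0.64,-0.27,-0.2],[-0.69,-0.95,-0.27,-0.4],[-0.69,-0.95,-0.27,-0.62],[-0.69,-0.95,-0.27,-0.62]]' -1 20
```

```text
t: 0.82
position: [0.3011, 0.4211, 0.2594]
tool_rot: [3.141, -0.0, -3.076]
wrist_force: [-0.7, 0.7, 0.3]
gripper_width: 0.0477
```

```bash
python3 -m pendant '[[-0.2,-0.35,0,0],[-0.4,-0.7,0,0],[-0.6,-1,0,0],[-0.6,-1,0,0]]' && python3 -m pendant '[[-0.35,-0.2,0,0],[-0.7,-0.5,0,0],[-1,-0.8,0,0],[-1,-0.9,0,0],[-1,-0.9,0,0]]'; python3 - <<'E'
from h import *
from station import get_obs
o=get_obs();p=o["position"];R=Ro.from_euler('xyz',o["tool_rot"]).as_matrix();print(p,R.round(3),o["gripper_width"])
g=np.array((.561,.095,.15));print((R.T@(g-p)/.15).round(3))
E
```

```text
t: 1.32
position: [0.404, 0.2744, 0.2589]
tool_rot: [-3.139, 0.001, -3.085]
wrist_force: [-0.3, 0.8, 0.9]
gripper_width: 0.008
t: 1.95
position: [0.5602, 0.1536, 0.2584]
tool_rot: [-3.142, -0.001, -3.077]
wrist_force: [-0.3, 0.8, -0.4]
gripper_width: 0.0009
[0.56018954 0.15356353 0.25842826] [[-0.998 -0.065 -0.001]
 [-0.065  0.998 -0.   ]
 [ 0.001 -0.    -1.   ]] 0.0009389237994520544
[ 0.019 -0.39   0.723]
```

```bash
python3 -m pendant '[[0,-0.2,0.3,0],[0.02,-0.39,0.6,0],[0.02,-0.39,0.75,0],[0.02,-0.39,0.75,0]]'; python3 - <<'E'
from h import *
from station import *
o=get_obs();p=o["position"];print(p,o["wrist_force"])
T=camera("top");S=camera("scene");print(proj(T,p),proj(S,p))
a=cv2.resize(T["pixels"][130:260,165:375],None,fx=3.6,fy=3.6,interpolation=2);cv2.imwrite("pics/t1.png",a)
cv2.imwrite("pics/s1.png",cv2.resize(S["pixels"][130:290,200:410],None,fx=3.6,fy=3.6,interpolation=2))
E
```

```text
t: 2.45
position: [0.5587, 0.0982, 0.1451]
tool_rot: [3.14, -0.005, -3.07]
wrist_force: [0.0, -0.3, 0.1]
gripper_width: 0.0006
[0.55870471 0.09819723 0.14507196] [ 0.02296327 -0.27540265  0.07938922]
[235.15533106 188.3360461 ] [313.43127776 194.70315957]
```

View pics/s1.png

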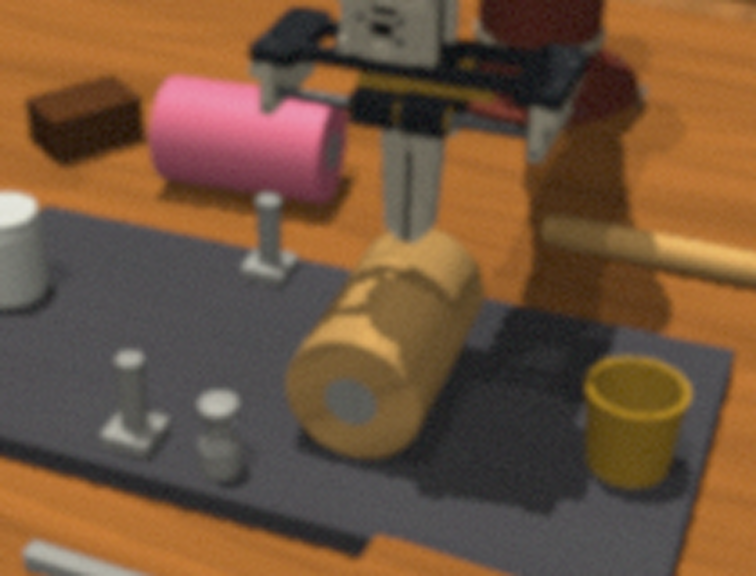

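View pics/t1.png

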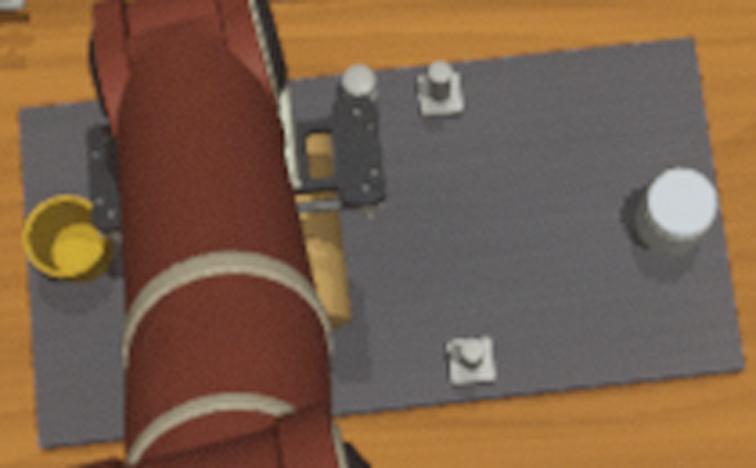

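```bash
python3 -m pendant '[[0,0,0.1,0],[0,0,0.2,0],[0,0,0.22,0],[0,0,0.22,0]]'; python3 -m pendant '[[0,0,0.007,0],[0,0,0.014,0],[0,0,0.014,0]]'
```

```text
t: 3.05
position: [0.5606, 0.0949, 0.1132]
tool_rot: [-3.141, -0.001, -3.074]
wrist_force: [0.7, -0.3, 0.4]
gripper_width: 0.0006
t: 3.42
position: [0.5608, 0.095, 0.1117]
tool_rot: [3.142, 0.0, -3.073]
wrist_force: [0.6, -0.3, 0.5]
gripper_width: 0.0008
```

```bash
python3 -m pendant '[[0,0,0.01,0],[0,0,0.01,0]]'; python3 -m pendant '[[0,0,0.01,0],[0,0,0.01,0]]'
```

```text
t: 3.68
position: [0.5609, 0.095, 0.1102]
tool_rot: [3.142, 0.0, -3.073]
wrist_force: [-0.4, -0.0, 0.6]
gripper_width: 0.0007
t: 3.92
position: [0.561, 0.0955, 0.11]
tool_rot: [3.141, 0.001, -3.073]
wrist_force: [-2.3, 0.2, 8.2]
gripper_width: 0.0003
```

```bash
cat > disc.py <<'E'
from h import *
from station import *
def look(name,u0=None):
    S=camera("scene");o=get_obs();print("tcp",o["position"].round(4),"F",o["wrist_force"].round(1))
    cv2.imwrite(f"pics/{name}.png",cv2.resize(S["pixels"][150:290,190:400],None,fx=3.7,fy=3.7,interpolation=2))
    h=cv2.cvtColor(S["pixels"],cv2.COLOR_BGR2HSV)
    y=cv2.inRange(h,(12,90,60),(26,200,255));k=np.zeros_like(y);k[195:285,215:342]=255;y&=k
    y=cv2.morphologyEx(y,cv2.MORPH_OPEN,np.ones((3,3)))
    cs,hi=cv2.findContours(y,cv2.RETR_CCOMP,2)
    for i,c in enumerate(cs):
        a=cv2.contourArea(c)
        if hi[0][i][3]>=0 and 60<a<400:
            e=cv2.fitEllipse(c);print("hole",np.round(e[0],1),round(a),onz(S,*e[0],.065).round(4))
E
python3 - <<'E'
from disc import *
look("d0")
E
python3 -m pendant '[[0,-0.027,0,0],[0,-0.093,0,0],[0,-0.187,0,0],[0,-0.28,0,0],[0,-0.333,0,0]]'
python3 -m pendant '[[0,0,0,0],[0,0,0,0]]'
python3 - <<'E'
from disc import *
look("d1")
E
```

```text
tcp [0.561  0.0955 0.11  ] F [-1.9  0.1  7.4]
hole [297.1 241.1] 166 [0.6368 0.095  0.065 ]
t: 4.6
position: [0.5647, 0.0441, 0.1087]
tool_rot: [-3.141, 0.001, -3.075]
wrist_force: [0.7, 0.7, 0.2]
gripper_width: 0.0008
t: 4.85
position: [0.5643, 0.0457, 0.1087]
tool_rot: [3.141, 0.0, -3.073]
wrist_force: [-0.0, 0.2, 4.3]
gripper_width: 0.0003
tcp [0.5643 0.0459 0.1087] F [0.7 0.  3.6]
hole [286.5 238.7] 159 [0.639  0.0696 0.065 ]
```

View pics/d1.png

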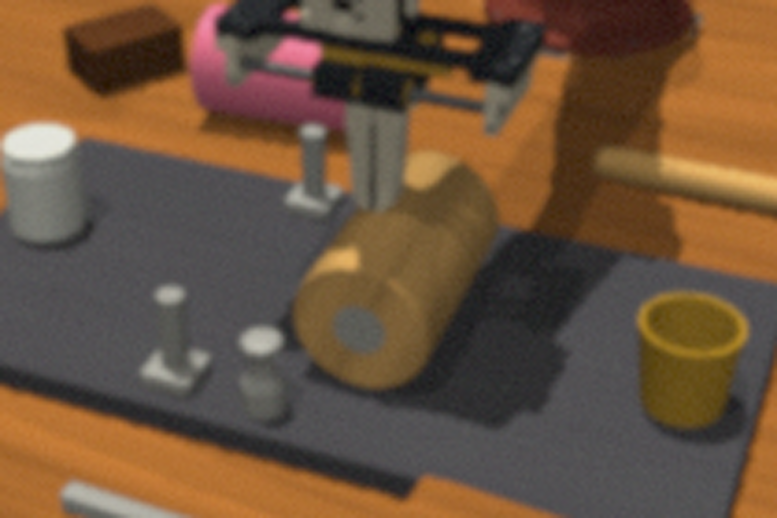

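```bash
python3 -m pendant '[[0,0,-0.02,0],[0,0,-0.05,0],[0,0.09,-0.05,0],[0,0.18,-0.05,0],[0,0.18,-0.05,0]]'
python3 - <<'E'
from disc import *
look("d2")
E
python3 -m pendant '[[0,0,0.03,0],[0,0,0.045,0],[0,0,0.054,0],[0,0,0.054,0]]'
python3 - <<'E'
from disc import *
look("d3")
E
```

```text
t: 5.52
position: [0.5619, 0.0749, 0.1159]
tool_rot: [3.14, -0.0, -3.069]
wrist_force: [0.3, 0.2, -0.4]
gripper_width: 0.0007
tcp [0.562  0.0734 0.1159] F [ 0.1 -0.2 -0.2]
hole [286.6 238.7] 162 [0.6391 0.0698 0.065 ]
t: 6.08
position: [0.5622, 0.0721, 0.1098]
tool_rot: [3.141, 0.0, -3.074]
wrist_force: [-4.6, 1.1, 11.8]
gripper_width: 0.0007
tcp [0.5623 0.0721 0.1098] F [-3.  -0.2 11.8]
hole [286.6 238.9] 164 [0.6398 0.0702 0.065 ]
```

```bash
python3 -m pendant '[[0,-0.027,0,0],[0,-0.107,0,0],[0,-0.213,0,0],[0,-0.32,0.004,0],[0,-0.373,0.008,0]]'
python3 -m pendant '[[0,0,0,0],[0,0,0,0]]'
python3 -m pendant '[[0,0,-0.03,0],[0,0,-0.06,0],[0,0.09,-0.06,0],[0,0.187,-0.06,0],[0,0.187,-0.06,0]]'
python3 - <<'E'
from disc import *
look("d4")
E
```

```text
t: 6.75
position: [0.5674, 0.014, 0.1078]
tool_rot: [-3.14, 0.003, -3.076]
wrist_force: [1.1, -1.0, 6.5]
gripper_width: 0.0004
t: 7.0
position: [0.5674, 0.0153, 0.1079]
tool_rot: [-3.141, 0.003, -3.075]
wrist_force: [0.7, -0.3, 6.8]
gripper_width: 0.0006
t: 7.62
position: [0.5637, 0.0473, 0.1155]
tool_rot: [3.14, -0.001, -3.069]
wrist_force: [-0.1, -0.0, 0.0]
gripper_width: 0.0006
tcp [0.5639 0.0458 0.1155] F [ 0.1 -0.1 -0.6]
hole [275.  236.1] 156 [0.642  0.0417 0.065 ]
```

```bash
python3 -m pendant '[[0,0.007,0.03,0],[0,0.007,0.048,0],[0,0.007,0.055,0],[0,0.007,0.055,0]]'
python3 -m pendant '[[0,-0.027,0,0],[0,-0.107,0,0],[0,-0.213,0,0],[0,-0.32,0.004,0],[0,-0.373,0.008,0]]'
python3 -m pendant '[[0,0,0,0],[0,0,0,0]]'
python3 -m pendant '[[0,0,-0.03,0],[0,0,-0.06,0],[0,0.09,-0.06,0],[0,0.187,-0.06,0],[0,0.187,-0.06,0]]'
python3 - <<'E'
from disc import *
look("d5")
E
```

```text
t: 8.18
position: [0.5642, 0.0454, 0.1095]
tool_rot: [3.141, 0.0, -3.074]
wrist_force: [-3.8, 0.5, 12.9]
gripper_width: 0.0002
t: 8.8
position: [0.5694, -0.0134, 0.1081]
tool_rot: [-3.139, 0.004, -3.076]
wrist_force: [-0.5, -0.9, 7.4]
gripper_width: 0.0004
t: 9.05
position: [0.5694, -0.0127, 0.1082]
tool_rot: [-3.139, 0.003, -3.076]
wrist_force: [-1.4, -2.3, 9.8]
gripper_width: 0.0
t: 9.68
position: [0.5656, 0.0205, 0.115]
tool_rot: [3.14, -0.001, -3.069]
wrist_force: [-0.5, 0.1, 0.4]
gripper_width: 0.0003
tcp [0.5658 0.019  0.1151] F [-0.3 -0.3  0.3]
```

View pics/d5.png

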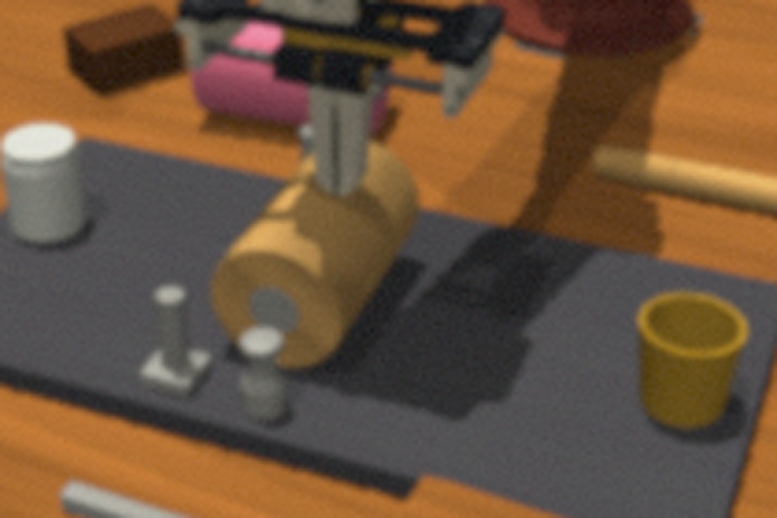

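```bash
python3 - <<'E'
from h import *
import pickle
S=pickle.load(open("c0.pkl","rb"))["scene"]
print(onz(S,190+273.5/3.7-.4,150+309.5/3.7-.4,.065))
E
```

```text
[0.64387877 0.01296434 0.065     ]
```

```bash
python3 -m pendant '[[0,-0.007,0.03,0],[0,-0.007,0.048,0],[0,-0.007,0.055,0],[0,-0.007,0.055,0]]'
python3 -m pendant '[[0,-0.027,0,0],[0,-0.107,0,0],[0,-0.213,0,0],[0,-0.32,0.004,0],[0,-0.373,0.008,0]]'
python3 -m pendant '[[0,0,0,0],[0,0,0,0]]'
python3 -m pendant '[[0,0,-0.03,0],[0,0,-0.06,0],[0,0.09,-0.06,0],[0,0.187,-0.06,0],[0,0.187,-0.06,0]]'
python3 - <<'E'
from disc import *
look("d6")
T=camera("top");cv2.imwrite("pics/t6.png",cv2.resize(T["pixels"][130:260,165:375],None,fx=3.6,fy=3.6,interpolation=2))
E
```

```text
t: 10.22
position: [0.5663, 0.0162, 0.1095]
tool_rot: [3.141, 0.001, -3.074]
wrist_force: [-4.3, 0.8, 15.3]
gripper_width: 0.0003
t: 10.85
position: [0.5716, -0.0427, 0.108]
tool_rot: [-3.139, 0.004, -3.077]
wrist_force: [-0.1, -1.2, 7.8]
gripper_width: 0.0006
t: 11.1
position: [0.5716, -0.0421, 0.108]
tool_rot: [-3.139, 0.004, -3.076]
wrist_force: [-1.7, -2.3, 10.6]
gripper_width: 0.0006
t: 11.72
position: [0.5677, -0.0083, 0.1146]
tool_rot: [3.14, -0.001, -3.069]
wrist_force: [0.7, -0.1, -0.3]
gripper_width: 0.0004
tcp [ 0.5678 -0.0099  0.1146] F [ 0.   0.1 -0.2]
```

View pics/t6.png

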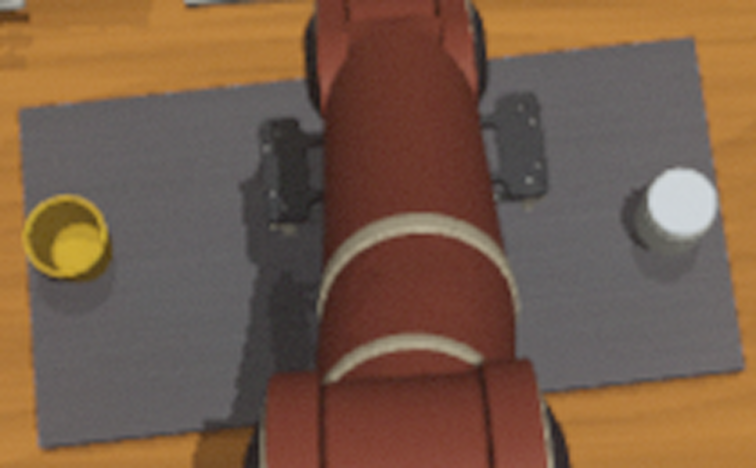

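View pics/d6.png

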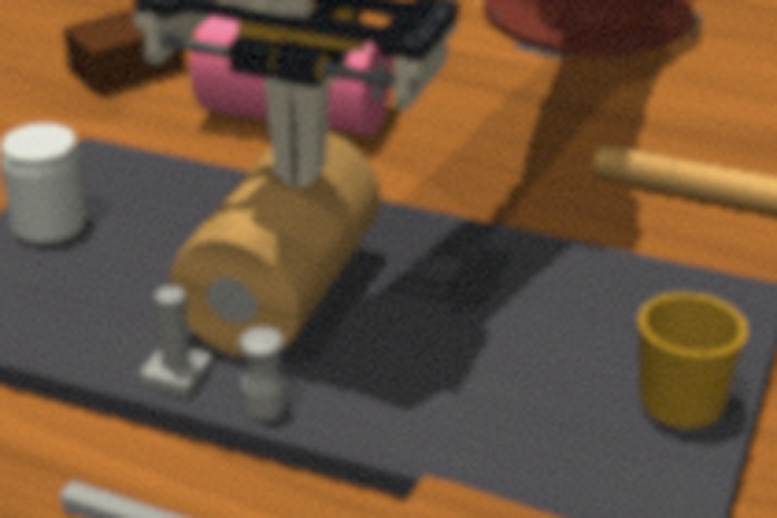

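```bash
python3 -m pendant '[[0,0,-0.3,0],[0,0.3,-0.5,0],[0,0.65,-0.5,0],[0,1,-0.5,0],[0,1,-0.5,0]]'
python3 -m pendant '[[0,0.3,0,0],[0,0.4,0,0],[0,0.4,0,0]]'
cat > meas.py <<'E'
from rol import *
from station import *
import sys
T=camera("top");S=camera("scene");n=sys.argv[1]
cv2.imwrite(f"pics/t{n}.png",cv2.resize(T["pixels"][130:260,165:375],None,fx=3.6,fy=3.6,interpolation=2))
cv2.imwrite(f"pics/s{n}.png",cv2.resize(S["pixels"][150:290,190:400],None,fx=3.7,fy=3.7,interpolation=2))
f,ax,p,m=roller(T,(int(sys.argv[2]),155,int(sys.argv[3]),232))
print("y at .5,.57,.64",f(.5),f(.57),f(.64),"yaw",np.degrees(np.arctan2(f(.5)-f(.6),-.1))%180-0,"p",p,"axis yaw",np.degrees(np.arctan2(ax[1],ax[0])))
a=np.radians(4.1);tgt=np.array([.5695,-.051]);d=np.array([.5695,f(.5695)])-tgt
print("remaining along plate y",d@np.array([-np.sin(a),np.cos(a)]))
E
python3 meas.py 7 240 305
```

```text
t: 12.45
position: [0.5567, 0.1444, 0.1898]
tool_rot: [3.138, -0.0, -3.064]
wrist_force: [0.5, -0.3, -0.4]
gripper_width: 0.0005
t: 12.82
position: [0.5537, 0.1978, 0.1896]
tool_rot: [-3.141, -0.0, -3.072]
wrist_force: [-0.3, -0.4, 0.1]
gripper_width: 0.0006
y at .5,.57,.64 -0.031424126170510595 -0.02511118062374299 -0.018798235076975377 yaw 5.153275319839167 p [ 0.565      -0.02536453  0.07274055] axis yaw 5.154632814667914
remaining along plate y 0.02577758720103467
```

View pics/t7.png

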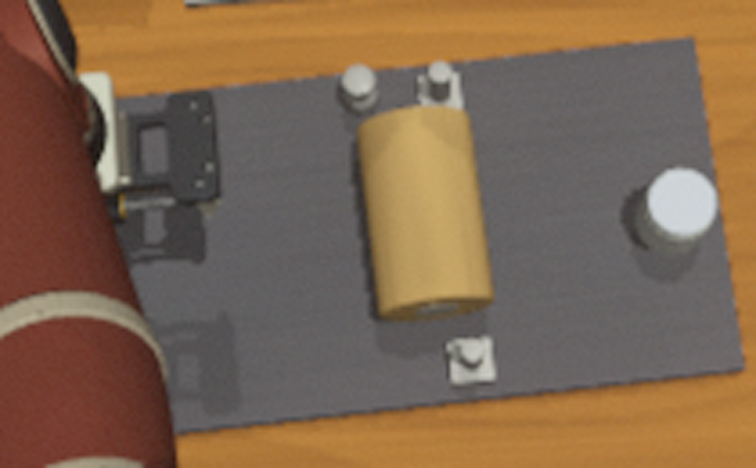

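View pics/s7.png

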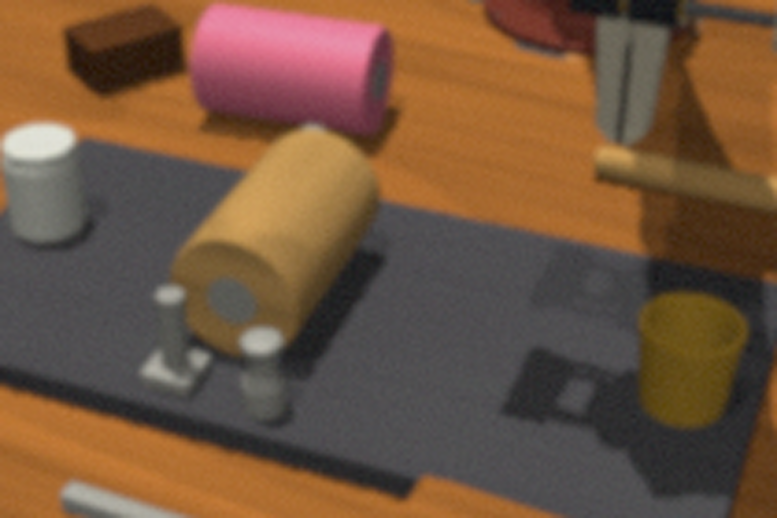

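```bash
python3 - <<'E'
from rol import *
from station import *
import pickle
C0=pickle.load(open("c0.pkl","rb"));T0,S0=C0["top"],C0["scene"]
tz=lambda u,v:(165+(u+.5)/3.8-.5,135+(v+.5)/3.8-.5)
sz=lambda u,v:(155+(u+.5)/3.1-.5,170+(v+.5)/3.1-.5)
print("T tops",onz(T0,*tz(464,52),.085),onz(T0,*tz(494,350),.085))
print("S tops",onz(S0,*sz(251,185),.085),onz(S0,*sz(371,48),.085))
print("S feet",onz(S0,*sz(257,243),.032),onz(S0,*sz(372,103),.032))
S=camera("scene");print("S far disc",onz(S,190+231.5/3.7-.4,150+300/3.7-.4,.065))
print("T near disc",onz(camera("top"),165+436/3.6-.4,130+306/3.6-.4,.065))
h=cv2.cvtColor(S["pixels"],cv2.COLOR_BGR2HSV);m=cv2.inRange(h,(13,70,50),(26,210,255))
E=[];F=[]
for y in range(196,222):
    w=np.where(m[y,225:300])[0]+225
    if len(w):
        if y<212:E.append((w[0]-.5,y))
        if y>205:F.append((w[-1]+.5,y))
n=[]
for P in(E,F):
    P=np.array(P);a=np.polyfit(P[:,1],P[:,0],1);print("res",np.std(P[:,0]-np.polyval(a,P[:,1])),P[0],P[-1])
    y=P[[0,-1],1];n.append(np.cross(ray(S,np.polyval(a,y[0]),y[0])[1],ray(S,np.polyval(a,y[1]),y[1])[1]))
n=[v/np.linalg.norm(v) for v in n];ax=np.cross(*n);ax*=np.sign(ax[0]);ax/=np.linalg.norm(ax);print("scene axis",ax,np.degrees(np.arctan2(ax[1],ax[0])))
E
```

```text
T tops [ 0.68360919 -0.04152803  0.085     ] [ 0.46082638 -0.05391674  0.085     ]
S tops [ 0.68252878 -0.03681359  0.085     ] [ 0.46396743 -0.05267073  0.085     ]
S feet [ 0.6824418  -0.03572678  0.032     ] [ 0.46772406 -0.05064736  0.032     ]
S far disc [ 0.64670795 -0.0156163   0.065     ]
T near disc [ 0.49864967 -0.0313648   0.065     ]
res 0.4136903502407966 [254.5 196. ] [242.5 211. ]
res 0.3008871686119136 [291.5 206. ] [283.5 221. ]
scene axis [0.95490223 0.23237422 0.18483492] 13.677011719322715
```

```bash
python3 -m pendant '[[0,-0.3,0,0],[0,-0.65,0,0],[0,-1,0,0],[0,-1,0,0]]'; python3 -m pendant '[[0,-0.3,0.2,0],[0,-0.41,0.4,0],[0,-0.41,0.5,0],[0,-0.41,0.5,0]]'
python3 - <<'E'
from h import *
from station import get_obs
o=get_obs();p=o["position"];R=Ro.from_euler('xyz',o["tool_rot"]).as_matrix();print(p)
g=np.array((.569,-.013,.1165));print((R.T@(g-p)/.15).round(3))
E
```

```text
t: 13.52
position: [0.5642, 0.0398, 0.19]
tool_rot: [-3.137, -0.0, -3.086]
wrist_force: [0.5, 0.7, 0.1]
gripper_width: 0.0004
t: 14.02
position: [0.5675, -0.0114, 0.1141]
tool_rot: [3.14, -0.002, -3.072]
wrist_force: [-0.1, 0.5, 0.6]
gripper_width: 0.0004
[ 0.56752773 -0.01137517  0.11409848]
[-0.009 -0.011 -0.016]
```

```bash
python3 -m pendant '[[-0.01,-0.01,0.02,0],[-0.01,-0.01,0.04,0],[-0.01,-0.01,0.05,0],[-0.01,-0.01,0.05,0]]'
python3 -m pendant '[[0,-0.027,0,0],[0,-0.1,0,0],[0,-0.19,0,0],[0,-0.28,0.003,0],[0,-0.32,0.005,0]]'
python3 -m pendant '[[0,0,0,0],[0,0,0,0],[0,0,0,0]]'
python3 -m pendant '[[0,0,-0.03,0],[0,0,-0.1,0],[0,0,-0.3,0],[0,0.3,-0.5,0],[0,0.3,-0.5,0]]'
python3 -m pendant '[[0,0.3,0,0],[0,0.65,0,0],[0,1,0,0],[0,1,0,0]]'
python3 meas.py 8 250 320
```

```text
t: 14.52
position: [0.5709, -0.0134, 0.1098]
tool_rot: [3.141, 0.003, -3.072]
wrist_force: [-2.9, 0.7, 9.0]
gripper_width: 0.0002
t: 15.15
position: [0.5753, -0.0635, 0.1089]
tool_rot: [-3.14, 0.006, -3.074]
wrist_force: [-0.4, -0.9, 4.9]
gripper_width: 0.0006
t: 15.52
position: [0.5753, -0.0626, 0.109]
tool_rot: [-3.14, 0.006, -3.073]
wrist_force: [0.8, -0.0, 6.8]
gripper_width: 0.0004
t: 16.15
position: [0.5716, -0.0119, 0.1846]
tool_rot: [3.138, 0.006, -3.066]
wrist_force: [-0.6, 0.4, -1.0]
gripper_width: 0.0005
t: 16.65
position: [0.5583, 0.1385, 0.1812]
tool_rot: [3.138, -0.001, -3.064]
wrist_force: [-0.5, -0.5, -0.3]
gripper_width: 0.0003
y at .5,.57,.64 -0.056572140763591336 -0.050084015639282206 -0.043595890514973076 yaw 5.2954728291281015 p [ 0.565      -0.04987773  0.07909182] axis yaw 5.436141576172171
remaining along plate y 0.0008674150107372511
```

View pics/t8.png

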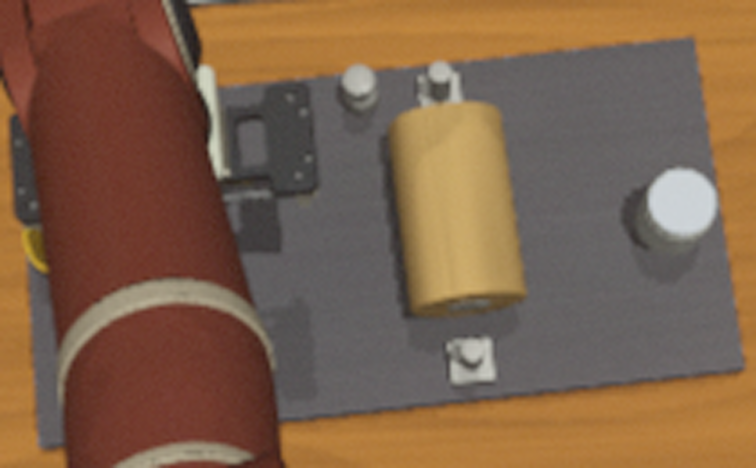

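View pics/s8.png

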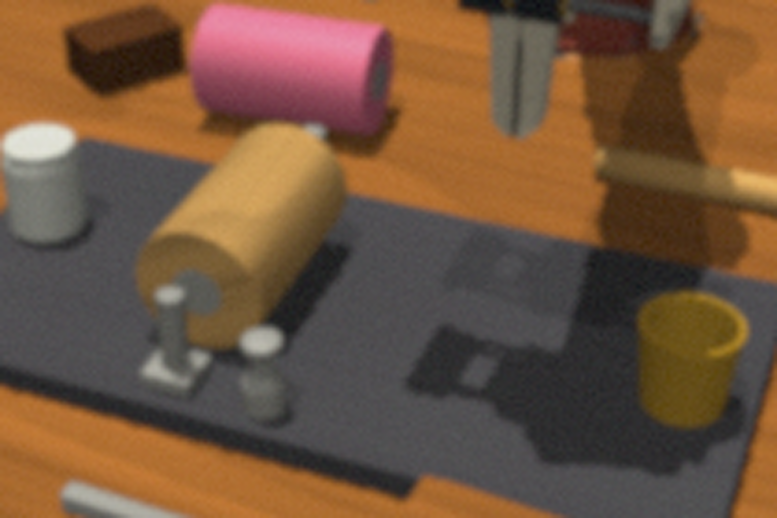

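```bash
python3 - <<'E'
from h import *
import pickle
C0=pickle.load(open("c0.pkl","rb"));T0,S0=C0["top"]["pixels"],C0["scene"]["pixels"]
def z(im,x,y,w=20):return cv2.resize(im[y-w:y+w,x-w:x+w],(390,390),interpolation=cv2.INTER_CUBIC)
print(z(T0,296,228).shape)
cv2.imwrite("pics/pz.png",np.vstack([np.hstack([z(T0,288,155),z(T0,296,228)]),np.hstack([z(S0,237,240),z(S0,274,195)])])[:, :780][:780])
im=cv2.imread("pics/pz.png");cv2.imwrite("pics/pz.png",cv2.resize(im,(590,590)))
E
```

```text
(390, 390, 3)
```

View pics/pz.png

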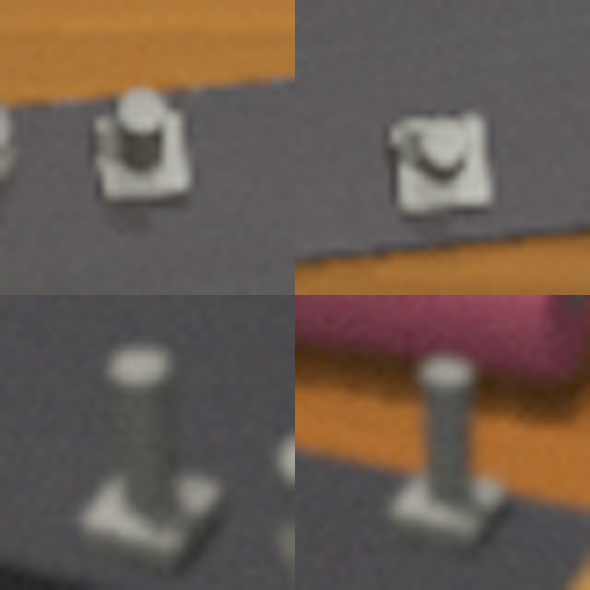

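```bash
python3 - <<'E'
from h import *
from station import *
T=camera("top");S=camera("scene")
z=lambda ox,oy,u,v:(ox+u/7.375-.5,oy+v/7.375-.5)
A=[onz(T,*z(268,135,144,154),.032),onz(T,*z(276,208,147,163),.032)]
B=[onz(T,*z(268,135,140,108),.085),onz(T,*z(276,208,152,143),.085)]
D=[onz(S,*z(217,220,140,72),.085),onz(S,*z(254,175,151,78),.085)]
F=[onz(S,*z(217,220,152,222),.032),onz(S,*z(254,175,153,210),.032)]
dT=onz(T,165+467/3.6-.4,130+302/3.6-.4,.065);dS=onz(S,190+197/3.7-.4,150+291/3.7-.4,.065)
for n,X,d in(("Tfeet",A,dT),("Ttops",B,dT),("Sfeet",F,dS),("Stops",D,dS)):
    a,b=X;v=a-b;m=(a+b)/2;yaw=np.degrees(np.arctan2(v[1],v[0]));n2=np.array([-v[1],v[0]])/np.linalg.norm(v[:2])
    print(n,m.round(4),yaw.round(2),np.linalg.norm(v).round(4),"disc",d.round(4),"off mm",1e3*(d[:2]-m[:2])@n2, "along",1e3*(d[:2]-m[:2])@v[:2]/np.linalg.norm(v[:2]))
def sub(im,x,y,w,s):return cv2.resize(im[y-w:y+w,x-w:x+w],(s,s),interpolation=cv2.INTER_CUBIC)
cv2.imwrite("pics/e8.png",np.hstack([sub(T["pixels"],295,205,40,390),sub(S["pixels"],242,220,35,390)]))
E
```

```text
Tfeet [ 0.5705 -0.0499  0.032 ] 3.88 0.2201 disc [ 0.5008 -0.0553  0.065 ] off mm -0.6405263952717868 along -69.82455172835402
Ttops [ 0.5707 -0.0493  0.085 ] 4.44 0.2216 disc [ 0.5008 -0.0553  0.065 ] off mm -0.5249511445399294 along -70.14474776004113
Sfeet [ 0.5782 -0.0425  0.032 ] 4.66 0.22 disc [ 0.6479 -0.0402  0.065 ] off mm -3.337190016001291 along 69.66870134869978
Stops [ 0.5732 -0.0455  0.085 ] 4.31 0.219 disc [ 0.6479 -0.0402  0.065 ] off mm -0.3232329970796497 along 74.89338540515202
```

View pics/e8.png

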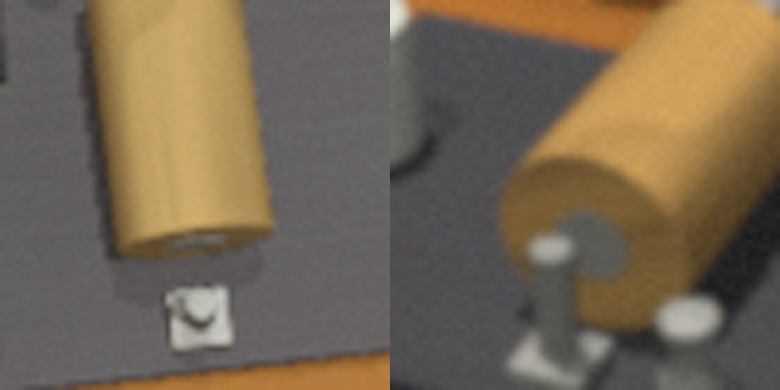

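```bash
python3 -m pendant '[[0,0.35,-0.1,0],[0,0.7,-0.2,0],[0,0.7,-0.2,0],[0,0.7,-0.2,0],[0,0.7,-0.2,0]]'; python3 -m pendant '[[0,0,0,0],[0,0,0,0],[0,0,0,0],[0,0,0,0],[0,0,0,0]]'; python3 meas.py 9 250 320
python3 - <<'E'
import cv2,numpy as np
a=cv2.imread("pics/t9.png");b=cv2.imread("pics/s9.png");w=520
print(a.shape,b.shape)
c=cv2.resize(a,(w,int(a.shape[0]*w/a.shape[1])));d=cv2.resize(b,(w,int(b.shape[0]*w/b.shape[1])));e=np.vstack([c,d])[:600]
cv2.imwrite("pics/f9.png",cv2.resize(np.vstack([c,d]),None,fx=.85,fy=.85))
E
```

```text
t: 17.48
position: [0.5531, 0.234, 0.2112]
tool_rot: [-3.14, -0.001, -3.078]
wrist_force: [-0.5, -0.1, -0.1]
gripper_width: 0.0004
t: 18.1
position: [0.5525, 0.2372, 0.2116]
tool_rot: [3.142, -0.0, -3.073]
wrist_force: [0.6, -0.1, -0.6]
gripper_width: 0.0004
y at .5,.57,.64 -0.05596470824375364 -0.04991589830187908 -0.043867088360004525 yaw 4.938750195141893 p [ 0.565      -0.0495958   0.08140239] axis yaw 4.603171634359501
remaining along plate y 0.001038232034234607
(468, 756, 3) (518, 777, 3)
```

View pics/f9.png

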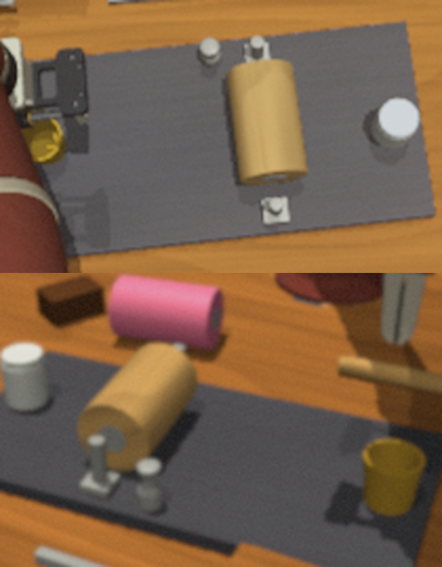

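The roller hasn't moved between looks 1.4 s apart. It lies between the pins, in line within about 1–2 mm and 1°. Dolly, cup, tin and the rest are where they were, so I'm handing in.

```bash
python3 -c "
from station import *
print(hand_in())"
```

```text
the job is handed in; nothing more can be done
None
```

The beech roller now lies between the two pins, at rest and untouched, and the job was handed in at about 18 s of the 64 s. I rolled it there with the shut fingertips on its crown, in five strokes at up to about 15 N. After each stroke I let it stop before lifting off.

- **Position:** the top view puts the roller's middle within about 1 mm of the pin line. Its axis is at about 4.6–5.4° against about 4.1° for the pins, so roughly 1° off at most.
- **Disagreement:** the two cameras differ by 4–8 mm in absolute position. Taken relative to the pins, the end-disc checks ranged from about 0 to −3 mm depending on the feature used. I judged that to be measurement noise and did not correct further.
- **Failed checks:** the axis direction from the scene camera's outline came out at about 14°, which was unusable, so I set it aside. The roller height worked out from the top-view outline was also 10–15 mm too high.
- **At rest:** two pictures 1.4 s apart agreed to within 0.3 mm. In the last pictures, the pins, dolly, cup and tin stand where they were. I didn't re-measure the other bystanders, but nothing was moved near them.

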